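# Shut the balance's draft shield and start the calibration

### The job

The 50 g weight is already standing on the balance's pan. Using only your fingertips, slide the glass top panel and the left glass side door of the draft shield gently and fully shut by pushing on their white pulls, and only then press the large round key at the front right of the balance all the way down and let it come up again. Only push: do not grip or lift anything, do not slam the glass, leave the small round key alone, and do not disturb the weight on the pan or the things standing round the balance.

Things in the scene. Friction and masses are not known exactly. Their poses are not given: they have to be found in the camera images.
- balance: White lab balance, fixed: base 300 (x) x 210 (y) x 55 mm, glass draft shield on its rear. Origin: centre of the underside, z up, front faces its own -x, left is +y. Shield from x = -31 to +148 mm, y = -95 to +103 mm, up to z = 174 mm; front and right glass are fixed, top panel and left door slide along x and when open stick out behind. Steel pan 84 mm across, centre x = 55, y = 0, top z = 65 mm
- top_panel (a joint): how far the glass top panel is open, m: 0 fully shut, up to 0.10; it slides along the balance's +x to open, -x (towards the balance's front) to shut. Sliding resistance about 2 N, it stays where it is left; hard stop at 0
- top_pull (a point): Middle of the rear (+x) face of the top panel's white pull bar, 12 (x) x 70 (y) x 20 mm, upright at the panel's front edge, balance z = 174 to 194 mm; the point is at z = 184 and, shut, at x = -12, y = 0. Moves with the panel. A fingertip behind this face pushing along the balance's -x shuts the panel
- side_door (a joint): how far the left glass side door is open, m: 0 fully shut, up to 0.10; slides along the balance's +x to open, -x to shut. Sliding resistance about 2 N, it stays where it is left; hard stop at 0
- side_pull (a point): Top of the rear (+x) face, mid-width, of the side door's white upright pull fin: 12 (x) x 30 (y) x 70 mm at the door's front edge, from the door's face (balance y = 103 mm) out to y = 133, z = 85 to 155. Point at y = 118, z = 155 and, shut, x = -12. Moves with the door. A fingertip let down beside the door behind this face, pushing along the balance's -x, shuts it
- start_key (a joint): travel of the large round key, m: 0 up, 0.006 fully down; spring return, 5 N fully down. It counts as pressed from 0.0045
- start_key_top (a point): centre of the top of the large round key, 28 mm across, in a grey collar on the balance's front panel at the right (balance x = -108 mm, y = -62 mm); press straight down
- small_key (a joint): travel of the small round key, m: 0 up, 0.006 down. To be left alone
- small_key_top (a point): centre of the top of the small round key, 18 mm across, on the front panel at the left (balance x = -108 mm, y = +78 mm)
- weight_50: knobbed cylindrical weight, 22 mm across, 30 mm high, loose on the pan inside the shield; origin at the centre of its underside
- weight_100: knobbed cylindrical weight, 27 mm across, 36 mm high, loose on the worktop to the right of the balance; origin at the centre of its underside
- beaker_50: small clear beaker, 44 mm across, 56 mm high, loose on the worktop to the right of the balance; origin at the centre of its underside
- vial_2: small clear vial with a cap, 25 mm across, 57 mm high, loose on the worktop to the left of the balance's front; origin at the centre of its underside
- tweezers: steel tweezers, 192 x 19 x 9 mm, lying loose on the worktop at the right; origin at the centre of the underside

How it is judged:
On the way, in this order (a step that is already met when the one before it is completed fails the run):
1. the top panel and the left side door are both fully shut (open by less than 4 mm) (value of joint each of top_panel, side_door below 0.004 m), for 0.2 s.
2. the large key is pressed down (4.5 of 6 mm) (value of joint start_key above 0.0045 m), for 0.02 s.
At the end, for the whole second after the job is handed in: the top panel and the left side door are shut to within 4 mm, both keys are up again, and the weight stands upright on the pan within 6 mm of where it stood (all of step 1 and value of joint each of start_key, small_key below 0.0015 m and distance of weight_50 from where it was at the start of the episode below 0.006 m and angle between weight_50's own z axis and vertical below 0.1 rad); the robot touches nothing.
It fails at once if the large key is pressed while the top panel or the side door is still open by more than 6 mm (value of joint start_key above 0.0025 m and value of joint any of top_panel, side_door above 0.006 m).
It fails at once if the small key is pressed (by more than 3 mm) (value of joint small_key above 0.003 m).
It fails at once if a panel is slammed (shutting faster than 0.4 m/s), or gripped (fingers on it with over 25 N while it is still open by more than 5 mm; a push needs about 2 N) (velocity of joint any of top_panel, side_door below -0.4 m/s or (value of joint top_panel above 0.005 m and contact force between the fingers and top_panel above 25 N) or (value of joint side_door above 0.005 m and contact force between the fingers and side_door above 25 N)).
It fails at once if the weight on the pan is touched, lifted or shifted by more than 6 mm (distance of weight_50 from where it was at the start of the episode above 0.006 m or contact force between the fingers and weight_50 above 0.5 N).
It fails at once if a thing standing round the balance is lifted or shifted by more than 10 mm (distance of any of weight_100, beaker_50, vial_2, tweezers from where it was at the start of the episode above 0.01 m).
It also fails if it takes over 48 s, if anything falls off the work surface, if the arm or the gripper's body presses on something with over 40 N, if the wrist force passes 120 N, or if a joint passes its speed limit or range.

### The arm

A 7-joint arm with a two-finger parallel gripper is mounted at the origin on a cart in front of the work surface, level with it; the furniture and walls round the work are solid. World frame = base frame: x ahead of the robot, y to its left, z up, the work surface at z = 0. Lengths are in m, angles in rad, forces in N, time in s.
With the tool pointing down it reaches from about 0.4 to 0.875 m from the base axis. Payload 19.3 kg.
Tool frame: the origin (TCP) lies on the mounting face of the last link; the fingertips stand 173 mm ahead of it and the grasp point (between the pads) lies 155 mm ahead of it (bot.grip_point_offset is the distance from the TCP to the grasp point, in m); z points along the fingers, y is the line along which they close (so a half turn about z gives the same grasp; the last joint's range is limited). The gripper opens to 85 mm and grips with 20 to 120 N. Pads are 22 mm wide; open, the fingers measure 114 mm over their backs; the gripper's body (76 mm by 85 mm) begins 54 mm behind the grasp point. The pads swing forward as they close: fully open they stand 13 mm farther back than shut.
Start: joints at [1.193, 0.521, -0.036, 1.599, 0.021, 1.021, -0.113], TCP at [0.189, -0.596, 0.405] pointing down, gripper open.
Joint ranges: [-2.91, 2.91], [-0.3, 2.13], [-1.5, 1.42], [0.17, 2.43], [-1.26, 4.41], [0.16, 1.93], [-2.52, 2.52]. Speed limits (rad/s): [1.89, 1.89, 2.39, 2.39, 3.01, 3.01, 3.01].

### API

Orientations are given as [roll, pitch, yaw] about the fixed x, y, z axes, in that order (R = Rz(yaw) Ry(pitch) Rx(roll)).
In Python, from workcell import bot gives the robot as it stands.
- The arm moves only by the tool arm_command, never from a script. Its argument "deltas" is a list of rows, each a list of 3 entries, a list of its own where there are three numbers: the shift along the tool's x, y, z in cm, then the turn, a rotation vector about the tool's x, y, z in rad, then the finger opening in cm, from 0 to 8.54. In form: [[[tx, ty, tz], [rx, ry, rz], claw], ...]. A call has 1 to 20 rows; each row shifts and turns the commanded pose from where the row before left it, along the tool's axes as they then stand; what a row does not reach is not made up. A row lasts 1/10 s, in which the tool goes at most 50 mm and 8.59 degrees, less where a joint would pass 70% of its speed; a pose out of reach is approached as far as the arm can. A call with a gripper value outside its range is refused whole. The fingers move at their own pace and stop on an object; "newtons" is the grip in N (left out, the last holds). Time passes only in rows, so rows that do not move let the fingers close. It gives the time, the measured TCP pose, the force, the opening and the grip force at its end, in the units of the state.
- bot.observe(): the state, without advancing time (a new reading comes with each control period).
- bot.grab_frame(name): name is "scene" or "top" or "wrist"; returns a dict with "frame" (400x640x3 uint8, red, green, blue), "K" (3x3 intrinsics, pixels), "rvec" (rotation vector, rad) and "tvec" (3), from world to camera coordinates, as OpenCV has them; the wrist camera has in their place "T_tool_cam" (4x4, takes a point from camera to tool coordinates, whose origin is the TCP and whose axes are the flange's). Camera axes: x right, y down, z forward; pixel columns grow to the right and rows downward; lengths in m; the calibration is good to about 2 mm. A picture is of the moment at which its call begins: read the wrist's pose just before it. There is no depth.
- bot.job_done(): hands the job in; it is judged then, once.
Trained networks look in a picture, given as the dict that the camera call returned (one of the last four; its "shot" number tells which), for a name from the list of things; names that differ only in an ending like _2 or _b are one class to them, and where a whole thing is asked for, a point or a joint stands for the part that bears it (a point fixed in the world has none). Each returns a list of dicts, best first, with "p" (0 to 1); they miss things now and then, are a little off and sometimes report something else, mostly with a low value. They report only what shows in the picture. A call takes as long as a camera call.
- bot.find_in(name, picture): "rect" ([left, top, width, height] in pixels, round what is visible of it).
- bot.mark_of(name, picture): "at" ([column, row] in pixels: a listed point, or the origin of a listed thing).
The state is a dict: "clock": time; "qpos": joint angles; "qd": joint speeds; "joint_efforts": joint torques, N m; "position": TCP position; "tool_rot": TCP orientation; "force": force on the tool from outside, world axes, zero at the start; "moment": the same for the moment, N m; "grip_width": finger opening in m; "finger_force": force on a finger pad.
Only numpy, scipy, OpenCV 4.12 (cv2) and the standard library are available. Lean on these libraries where they do the work, as an engineer would, in place of code of your own. Each camera call takes 0.05 s, during which the arm holds its last target. There are 200 camera calls.

## Working session

There is one attempt and no reset: what is moved stays moved. The work goes in short steps, Python scripts to look and compute and a tool call to move; the robot and the scene stay as the last step left them, time stands still between calls to the robot, and variables do not carry over. Pictures are saved under pics/ and viewed, at most 12 in all, crops included, and the job is handed in when it is done.

Besides the shell and the picture viewer there is one more tool, called after "Emit:" as name(argument=value, ...) on one line, values as JSON. arm_command: Moves the arm, as the interface text tells. Its arguments: {"type":"object","properties":{"deltas":{"type":"array","items":{"type":"array"}},"newtons":{"type":"number"}},"required":["deltas"]}

```bash
mkdir -p pics
cat > h.py <<'E'
import numpy as np, cv2
from workcell import bot
from scipy.spatial.transform import Rotation as R
E
python3 - <<'E'
from h import *
o=bot.observe(); print({k:np.round(o[k],3) for k in('clock','qpos','position','tool_rot','force','grip_width')})
for n in('scene','top'):
    f=bot.grab_frame(n); cv2.imwrite(f'pics/{n}0.png',f['frame'][:,:,::-1])
    print(n,f['K'].round(1).tolist(),f['rvec'],f['tvec'])
    for t in('top_pull','side_pull','start_key_top','small_key_top','balance','weight_50','weight_100','beaker_50','vial_2','tweezers'):
        print(t,[(np.round(m['at'],1).tolist(),round(m['p'],2)) for m in bot.mark_of(t,f)[:2]])
E
```

```text
{'clock': np.float64(0.0), 'qpos': array([ 1.193,  0.522, -0.036,  1.6  ,  0.021,  1.021, -0.113]), 'position': array([ 0.189, -0.596,  0.404]), 'tool_rot': array([-3.14 ,  0.   ,  0.308]), 'force': array([ 0.293, -0.382,  0.545]), 'grip_width': np.float64(0.085)}
scene [[384.4, 0.0, 325.2], [0.0, 384.4, 207.9], [0.0, 0.0, 1.0]] [ 0.94361553 -2.13370534  1.32815785] [0.32101502 0.34300706 0.55908613]
top_pull [([297.0, 194.2], 0.94)]
side_pull [([253.5, 216.7], 0.79)]
start_key_top [([363.2, 238.7], 0.55), ([255.2, 218.5], 0.21)]
small_key_top [([328.0, 266.3], 0.6)]
balance []
weight_50 [([354.6, 240.5], 0.59), ([292.6, 234.3], 0.53)]
weight_100 [([354.6, 240.5], 0.59), ([292.6, 234.3], 0.53)]
beaker_50 [([299.6, 318.4], 0.47)]
vial_2 [([298.5, 321.8], 0.57)]
tweezers [([454.0, 235.6], 0.55)]
top [[363.1, 0.0, 319.5], [0.0, 363.1, 199.9], [0.0, 0.0, 1.0]] [ 2.15677366 -2.14438534  0.17030772] [-0.12675482  0.5808116   1.0126669 ]
top_pull [([289.5, 172.7], 0.6)]
side_pull [([292.7, 198.3], 0.71), ([241.7, 173.6], 0.66)]
start_key_top [([349.2, 165.2], 0.56), ([324.7, 231.4], 0.55)]
small_key_top [([273.8, 238.9], 0.52)]
balance [([292.1, 200.2], 0.87)]
weight_50 [([349.8, 204.0], 0.4)]
weight_100 [([349.8, 204.0], 0.4)]
beaker_50 [([343.7, 164.7], 0.57)]
vial_2 [([246.1, 245.7], 0.4)]
tweezers [([427.3, 258.7], 0.46)]
```

Run:
```python
import cv2
for n,(a,b,c,d) in {'scene':(180,120,500,360),'top':(200,80,480,290)}.items():
    i=cv2.imread(f'pics/{n}0.png')[b:d,a:c]; cv2.imwrite(f'pics/{n}0c.png',cv2.resize(i,None,fx=2.5,fy=2.5,interpolation=2))
```

```text
(no output)
```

View pics/scene0c.png

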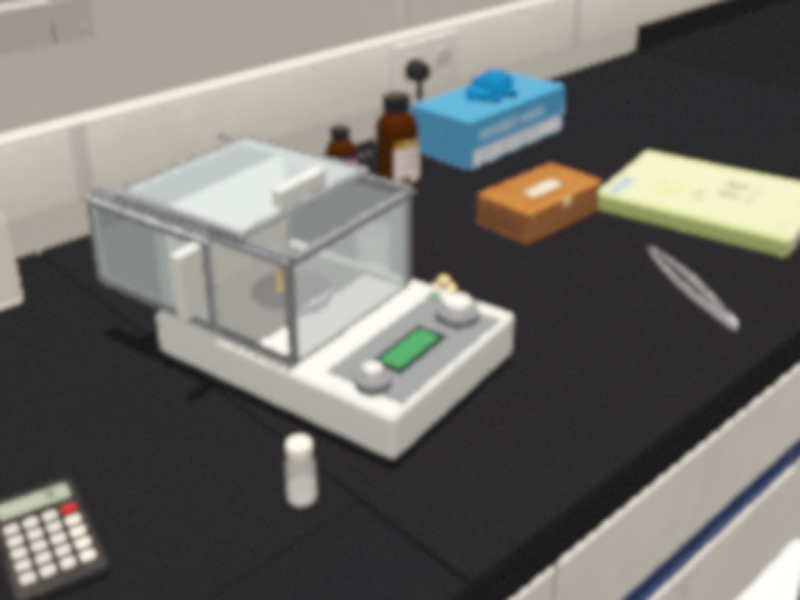

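View pics/top0c.png

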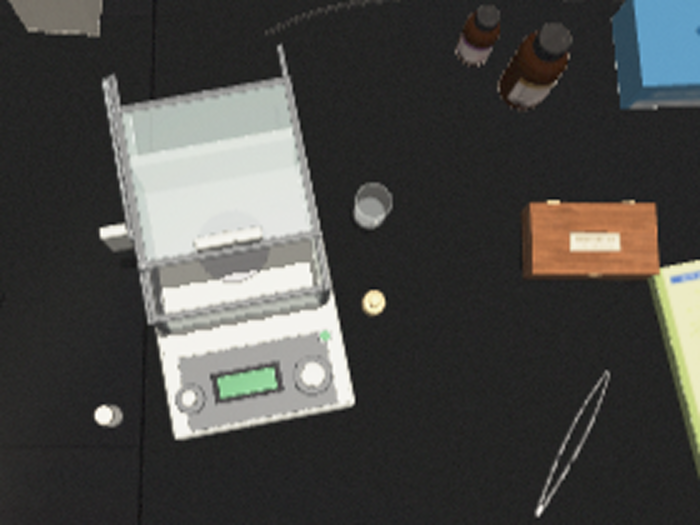

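```bash
cat > fit.py <<'E'
from h import *
from scipy.optimize import least_squares
def proj(f,P): return cv2.projectPoints(np.array(P,float),f['rvec'],f['tvec'],f['K'],None)[0][:,0]
fs={n:bot.grab_frame(n) for n in('scene','top')}
ob={'scene':[(297,194.2),(253.5,216.7),(363.2,239.5),(328.5,267),None,None],
'top':[(289.5,172.7),(241.7,173.6),(324.7,231),(274,239),(270.8,255.2),(342,241.6)]}
def model(p):
    x,y,w,dt,ds,zk=p
    B=np.array([[-.012+dt,0,.184],[-.012+ds,.118,.155],[-.108,-.062,zk],[-.108,.078,zk],[-.15,.105,.055],[-.15,-.105,.055]])
    return R.from_euler('z',w).apply(B)+[x,y,0]
def res(p):
    W=model(p);r=[]
    for n in ob:
        for q,o in zip(proj(fs[n],W),ob[n]):
            if o is not None: r+=list(q-o)
    return np.array(r+[(p[5]-.062)/.003])
s=least_squares(res,[.6,-.3,0,.05,.05,.062],loss='soft_l1'); print(s.x.round(4)); print(res(s.x).round(1)); print(model(s.x).round(4))
# loose things: top rays to z
f=fs['top'];Rm=cv2.Rodrigues(f['rvec'])[0]
def ray(u,v,z):
    d=Rm.T@np.linalg.solve(f['K'],[u,v,1]);c=-Rm.T@f['tvec'];return (c+d*(z-c[2])/d[2]).round(3)
for n,u,v,z in(('vial',(108/2.5+200),(415/2.5+80),.057),('w100',349.5,200.5,.036),('beaker',349,162,.03)):print(n,ray(u,v,z))
E
python3 fit.py
```

```text
[ 0.5881 -0.0534  0.2058  0.0557  0.0873  0.0752]
[ 0.3  0.2  0.5  3.4 -0.   0.9  1.1  0.2 -0.3 -0.3  1.7 -1.6 -0.7 -2.
  0.6  0.  -2.2  0.8 -0.3 -0.6  4.4]
[[ 0.6308 -0.0445  0.184 ]
 [ 0.6376  0.0775  0.155 ]
 [ 0.495  -0.1362  0.0752]
 [ 0.4664  0.0009  0.0752]
 [ 0.4198  0.0187  0.055 ]
 [ 0.4627 -0.1869  0.055 ]]
vial [0.447 0.09  0.057]
w100 [ 0.581 -0.212  0.036]
beaker [ 0.699 -0.211  0.03 ]
```

```bash
cat >> h.py <<'E'
BX,BY,BW=.5881,-.0534,.2058
def bal(p): return R.from_euler('z',BW).apply(np.array(p)-[BX,BY,0])
def go(target,tip=.173):
    "cm in tool axes to bring tip to balance-frame target; also yaw turn (rz) to balance yaw+90deg"
    o=bot.observe(); Q=R.from_euler('xyz',o['tool_rot'])
    D=R.from_euler('xyz',[np.pi,0,BW+np.pi/2]); rv=(Q.inv()*D).as_rotvec()
    t=R.from_euler('z',BW).apply(target)+[BX,BY,tip]
    print('clock',round(o['clock'],2),'shift after turn',(D.inv().apply(t-o['position'])*100).round(2),'turn',rv.round(3),'force',np.round(o['force'],1),'qpos',np.round(o['qpos'],2),'w',o['grip_width'])
    b=R.from_euler('z',-BW).apply(np.array(o['position'])-[BX,BY,0]); print('tip in balance',(b-[0,0,tip]).round(4))
E
python3 -c "
from h import *
go([.115,.121,.235])"
```

```text
clock 1.2 shift after turn [57.03 61.62 -0.33] turn [ 0.     0.    -1.469] force [0.2 0.3 0.6] qpos [ 1.19  0.52 -0.04  1.6   0.02  1.02 -0.11] w 0.08566779181736135
tip in balance [-0.5012 -0.4493  0.2317]
```

Emit:
arm_command(deltas=[[[0, 0, 0], [0, 0, -0.07], 0], [[0, 0, 0], [0, 0, -0.14], 0], [[0, 0, 0], [0, 0, -0.14], 0], [[0, 0, 0], [0, 0, -0.14], 0], [[0, 0, 0], [0, 0, -0.14], 0], [[0, 0, -1], [0, 0, -0.14], 0], [[0, 0, -1], [0, 0, -0.14], 0], [[0, 0, 0], [0, 0, -0.14], 0], [[0, 0, 0], [0, 0, -0.14], 0], [[0, 0, 0], [0, 0, -0.14], 0], [[0, 0, 0], [0, 0, -0.139], 0]], newtons=20)

```text
clock: 2.3
position: [0.1893, -0.5956, 0.4248]
tool_rot: [-3.142, 0.0, 1.782]
force: [-0.3, 0.6, -1.5]
grip_width: 0.0002
finger_force: 0.0
```

Emit:
arm_command(deltas=[[[1.5, 1.5, 0], [0, 0, 0], 0], [[3, 3.2, 0], [0, 0, 0], 0], [[3, 3.2, 0], [0, 0, 0], 0], [[3, 3.2, 0], [0, 0, 0], 0], [[3, 3.2, 0], [0, 0, 0], 0], [[3, 3.2, 0], [0, 0, 0], 0], [[3, 3.2, 0], [0, 0, 0], 0], [[3, 3.2, 0], [0, 0, 0], 0], [[3, 3.2, 0], [0, 0, 0], 0], [[3, 3.2, 0], [0, 0, 0], 0], [[3, 3.2, 0], [0, 0, 0], 0], [[3, 3.2, 0], [0, 0, 0], 0], [[3, 3.2, 0], [0, 0, 0], 0], [[3, 3.2, 0], [0, 0, 0], 0], [[3, 3.2, 0], [0, 0, 0], 0], [[3, 3.2, 0], [0, 0, 0], 0], [[3, 3.2, 0], [0, 0, 0], 0], [[3, 3.2, 0], [0, 0, 0], 0], [[2, 3.2, 0], [0, 0, 0], 0], [[0, 1.5, 0], [0, 0, 0], 0]])

```text
clock: 4.3
position: [0.6721, 0.066, 0.4244]
tool_rot: [3.141, -0.002, 1.781]
force: [0.4, -0.7, -0.1]
grip_width: 0.0003
finger_force: 0.0
```

Run:
```python
from h import *
go([.115,.121,.235])
for n in('scene','wrist'):
    f=bot.grab_frame(n); cv2.imwrite(f'pics/{n}1.png',f['frame'][:,:,::-1] if n=='wrist' else cv2.resize(f['frame'][120:320,180:420,::-1],None,fx=2.5,fy=2.5))
o=bot.observe();Q=R.from_euler('xyz',o['tool_rot']);T=f['T_tool_cam']
def P(b):
    w=R.from_euler('z',BW).apply(b)+[BX,BY,0]; c=np.linalg.inv(T)@np.r_[Q.inv().apply(w-o['position']),1]; q=f['K']@c[:3]; return (q[:2]/q[2]).round(0)
print('pred top_pull',P([.0437,0,.184]),'side',P([.0753,.118,.155]),'tip',P([.115,.121,.235]))
for t in('top_pull','side_pull','start_key_top','small_key_top'): print(t,[(np.round(m['at'],1).tolist(),round(m['p'],2)) for m in bot.mark_of(t,f)[:2]])
```

```text
clock 4.3 shift after turn [2.12 0.84 1.64] turn [ 0.    -0.002  0.004] force [ 0.4 -0.7 -0.1] qpos [ 0.16  0.64 -0.57  1.41  0.35  1.19 -0.24] w 0.0002580175355771038
tip in balance [0.1066 0.0998 0.2514]
pred top_pull [246. 321.] side [282. 179.] tip [335. 209.]
top_pull []
side_pull [([285.9, 184.4], 0.69)]
start_key_top []
small_key_top [([127.8, 197.2], 0.64)]
```

View pics/wrist1.png

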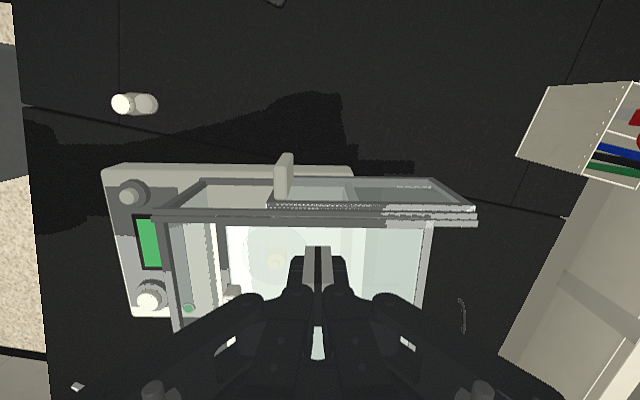

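View pics/scene1.png

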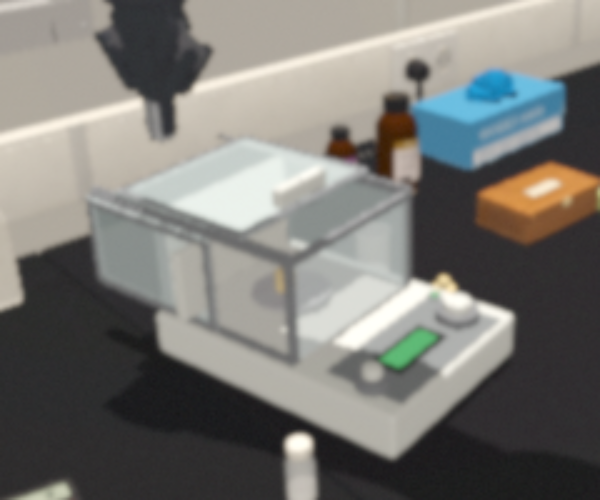

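```bash
python3 - <<'E'
from h import *
f=bot.grab_frame('wrist'); o=bot.observe();Q=R.from_euler('xyz',o['tool_rot']);T=f['T_tool_cam'];Ti=np.linalg.inv(T)
def pt(c): q=f['K']@(Ti@np.r_[c,1])[:3]; return (q[:2]/q[2]).round(1)
def P(b): return pt(Q.inv().apply(R.from_euler('z',BW).apply(b)+[BX,BY,0]-o['position']))
print(f['K'][0,0],'tip173',pt([0,0,.173]),'tip186',pt([0,0,.186]),'160',pt([0,0,.16]), 'x11', pt([.011,0,.173]))
print('small',P([-.108,.078,.067]),'start',P([-.108,-.062,.067]),'FL base',P([-.15,.105,.055]),'FR',P([-.15,-.105,.055]),'fin',P([.075,.103,.155]),P([.075,.133,.155]),P([.063,.133,.155]),'FL shield',P([-.031,.103,.174]))
E
python3 -c "
import cv2
i=cv2.imread('pics/wrist1.png')[130:330,90:390];cv2.imwrite('pics/w1c.png',cv2.resize(i,None,fx=2.6,fy=2.6))"
```

```text
296.90363402033563 tip173 [319.6 261.2] tip186 [319.4 249.7] 160 [319.7 274.5] x11 [319.6 242.8]
small [133.9 191.8] start [155.3 294.8] FL base [ 99.1 166.5] FR [134.9 315.7] fin [284.1 193.8] [282.8 158.4] [268.  158.4] FL shield [145.8 201.1]
```

View pics/w1c.png

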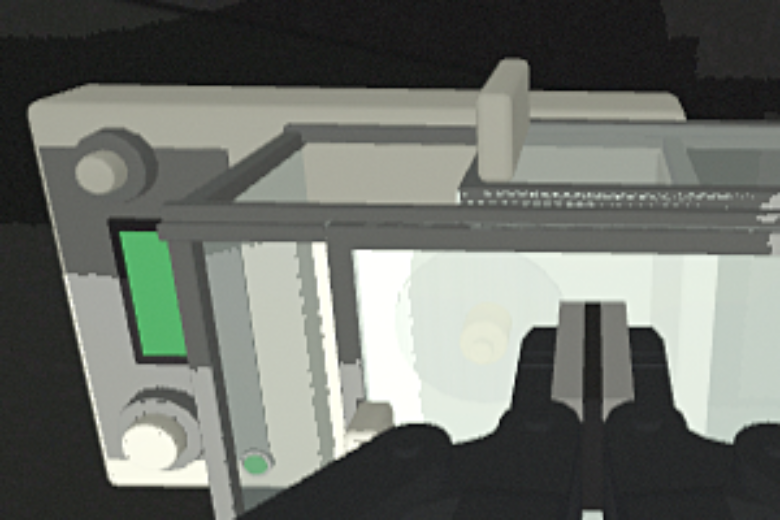

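```bash
cat > fit2.py <<'E'
from h import *
from scipy.optimize import least_squares
fs={n:bot.grab_frame(n) for n in('scene','top')}
w=bot.grab_frame('wrist'); o=bot.observe();Q=R.from_euler('xyz',o['tool_rot']).as_matrix();Ti=np.linalg.inv(w['T_tool_cam'])
Rc=Ti[:3,:3]@Q.T; fs['wrist']={'K':w['K'],'rvec':cv2.Rodrigues(Rc)[0],'tvec':Ti[:3,3]-Rc@o['position']}
N=None
ob={'scene':[(297,194.2),(253.5,218),(363.2,240),(328.7,267.5),N,N,N],
'top':[(290,172.9),(241.7,173.6),(324.7,230.7),(274.3,239),(270.8,255.2),(342,241.6),N],
'wrist':[N,(287.5,181.5),(148.5,302),(127.7,196),(100.8,170.4),(132,317),(288,198.5)]}
def model(p):
    x,y,wz,dt,ds,zk=p
    B=np.array([[-.012+dt,0,.184],[-.012+ds,.118,.155],[-.108,-.062,zk],[-.108,.078,zk],[-.15,.105,.055],[-.15,-.105,.055],[-.012+ds,.103,.155]])
    return R.from_euler('z',wz).apply(B)+[x,y,0]
def res(p):
    r=[]
    for n in ob:
        f=fs[n]
        for q,c in zip(cv2.projectPoints(model(p),f['rvec'],np.array(f['tvec']),f['K'],None)[0][:,0],ob[n]):
            if c is not N: r+=list((q-c)*(.8 if n=='wrist' else 1.5))
    return np.array(r)
s=least_squares(res,[.588,-.053,.2,.05,.08,.062],loss='soft_l1'); print(s.x.round(4)); print(res(s.x).round(1))
E
python3 fit2.py
```

```text
[ 0.5876 -0.056   0.1934  0.0567  0.0901  0.0774]
[ 1.7 -0.3  0.9  1.7  1.2 -0.5  1.8 -2.1  0.5 -1.   4.2 -4.6 -0.2 -1.9
  0.9 -0.1 -3.   0.9  0.1  0.2  0.1 -0.7  0.8 -1.   0.5 -0.3 -1.3 -2.6
  0.8 -0.7 -0.  -0.5]
```

```bash
sed -i 's/^BX.*/BX,BY,BW=.5876,-.056,.1934/' h.py; python3 -c "
from h import *
go([.118,.121,.130])"
```

```text
clock 4.8 shift after turn [ 2.19  1.38 12.2 ] turn [0.    0.    0.012] force [-0.3 -0.  -0.5] qpos [ 0.16  0.63 -0.56  1.41  0.35  1.19 -0.24] w -0.0002948644303296232
tip in balance [0.1042 0.0991 0.252 ]
```

Emit:
arm_command(deltas=[[[1.2, 0.7, 0], [0, 0, 0.012], 0], [[1.0, 0.7, 0], [0, 0, 0], 0], [[0, 0, 0.5], [0, 0, 0], 0], [[0, 0, 1], [0, 0, 0], 0], [[0, 0, 1.5], [0, 0, 0], 0], [[0, 0, 1.5], [0, 0, 0], 0], [[0, 0, 1.5], [0, 0, 0], 0], [[0, 0, 1.5], [0, 0, 0], 0], [[0, 0, 1.5], [0, 0, 0], 0], [[0, 0, 1.5], [0, 0, 0], 0], [[0, 0, 1], [0, 0, 0], 0], [[0, 0, 0.7], [0, 0, 0], 0], [[0, 0, 0], [0, 0, 0], 0]])

```text
clock: 6.1
position: [0.6803, 0.0861, 0.3018]
tool_rot: [-3.141, -0.0, 1.765]
force: [0.5, 0.4, 1.0]
grip_width: 0.0
finger_force: 0.0
```

Run:
```python
from h import *
go([-.012+.0145,.121,.130])
f=bot.grab_frame('scene'); cv2.imwrite('pics/s2.png',cv2.resize(f['frame'][140:300,190:390,::-1],None,fx=3,fy=3))
```

```text
clock 6.1 shift after turn [ -0.07 -11.58  -0.12] turn [-0.001 -0.     0.001] force [0.5 0.4 1. ] qpos [ 0.1   0.77 -0.52  1.49  0.43  0.99 -0.34] w 3.761269583598891e-05
tip in balance [0.1183 0.1217 0.1288]
```

View pics/s2.png

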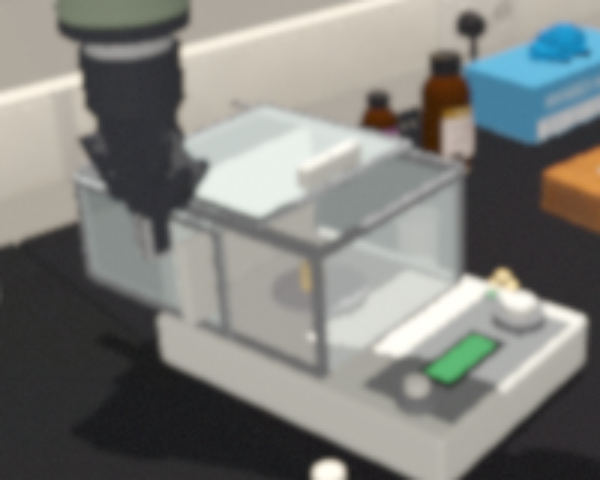

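Emit:
arm_command(deltas=[[[0, -0.5, 0], [0, 0, 0], 0], [[0, -0.5, 0], [0, 0, 0], 0], [[0, -0.5, 0], [0, 0, 0], 0], [[0, -0.5, 0], [0, 0, 0], 0], [[0, -0.5, 0], [0, 0, 0], 0], [[0, -0.5, 0], [0, 0, 0], 0], [[0, -0.5, 0], [0, 0, 0], 0], [[0, -0.5, 0], [0, 0, 0], 0]])

```text
clock: 6.95
position: [0.6408, 0.0783, 0.3029]
tool_rot: [3.141, 0.0, 1.765]
force: [1.8, 0.5, 0.9]
grip_width: -0.0
finger_force: 0.9
```

Emit:
arm_command(deltas=[[[0, -0.6, 0], [0, 0, 0], 0], [[0, -0.8, 0], [0, 0, 0], 0], [[0, -0.8, 0], [0, 0, 0], 0], [[0, -0.8, 0], [0, 0, 0], 0], [[0, -0.8, 0], [0, 0, 0], 0], [[0, -0.7, 0], [0, 0, 0], 0], [[0, -0.5, 0], [0, 0, 0], 0]])

```text
clock: 7.65
position: [0.5914, 0.0686, 0.3027]
tool_rot: [-3.141, 0.0, 1.765]
force: [2.2, 1.2, -0.1]
grip_width: 0.0002
finger_force: 0.9
```

Emit:
arm_command(deltas=[[[0, -0.5, 0], [0, 0, 0], 0], [[0, -0.5, 0], [0, 0, 0], 0], [[0, -0.5, 0], [0, 0, 0], 0], [[0, -0.3, 0], [0, 0, 0], 0], [[0, -0.2, 0], [0, 0, 0], 0]])

```text
clock: 8.15
position: [0.5722, 0.0649, 0.3027]
tool_rot: [-3.142, -0.0, 1.765]
force: [1.8, 0.6, 0.9]
grip_width: -0.0003
finger_force: 0.8
```

```bash
python3 -c "
from h import *
go([-.012+.0145,.121,.130])
f=bot.grab_frame('wrist');print(bot.mark_of('side_pull',f))
cv2.imwrite('pics/w2.png',f['frame'][:,:,::-1])"
```

```text
clock 8.15 shift after turn [-0.06 -0.56 -0.03] turn [-0.    -0.     0.001] force [1.8 0.6 0.9] qpos [ 0.16  0.62 -0.54  1.8   0.42  0.83 -0.39] w -0.0003344650451448965
tip in balance [0.0081 0.1216 0.1297]
[{'at': [289.3, 295.3], 'p': 0.76}]
```

Continue in 2–3 mm steps until the stop is felt.

Emit:
arm_command(deltas=[[[0, -0.25, 0], [0, 0, 0], 0], [[0, -0.25, 0], [0, 0, 0], 0], [[0, 0, 0], [0, 0, 0], 0]])

```text
clock: 8.55
position: [0.5673, 0.0639, 0.3026]
tool_rot: [-3.141, 0.0, 1.765]
force: [-0.5, 0.4, -0.3]
grip_width: -0.0002
finger_force: 0.0
```

Emit:
arm_command(deltas=[[[0, -0.25, 0], [0, 0, 0], 0], [[0, -0.2, 0], [0, 0, 0], 0], [[0, 0, 0], [0, 0, 0], 0]])

```text
clock: 8.85
position: [0.5653, 0.0633, 0.3031]
tool_rot: [3.134, -0.001, 1.765]
force: [27.8, 3.8, -20.0]
grip_width: -0.0003
finger_force: 13.4
```

Emit:
arm_command(deltas=[[[0, 0.3, 0], [0, 0, 0], 0], [[0, 0.6, 0], [0, 0, 0], 0], [[0, 1, 0], [0, 0, 0], 0], [[0, 0.6, 0], [0, 0, 0], 0], [[0, 0, -1], [0, 0, 0], 0], [[0, 0, -2], [0, 0, 0], 0], [[0, 0, -2], [0, 0, 0], 0], [[0, 0, -2], [0, 0, 0], 0], [[0, 0, -2], [0, 0, 0], 0], [[0, 0, -1], [0, 0, 0], 0]])

```text
clock: 9.85
position: [0.5876, 0.0681, 0.4049]
tool_rot: [3.14, 0.0, 1.765]
force: [0.7, 0.9, -0.6]
grip_width: -0.0
finger_force: 0.0
```

```bash
python3 -c "
from h import *
go([.08,0,.182])
for n in('wrist','top'):
  f=bot.grab_frame(n)
  for t in('top_pull','side_pull'):print(n,t,bot.mark_of(t,f)[:2])
  if n=='wrist':
    cv2.imwrite('pics/w3.png',f['frame'][:,:,::-1])
    o=bot.observe();Q=R.from_euler('xyz',o['tool_rot']);Ti=np.linalg.inv(f['T_tool_cam'])
    for b in ([.0447,0,.184],[.0447,.035,.194],[-.012,.118,.155],[-.002,.118,.155]):
      q=f['K']@(Ti@np.r_[Q.inv().apply(R.from_euler('z',BW).apply(b)+[BX,BY,0]-o['position']),1])[:3];print(b,q[:2]/q[2])
"
```

```text
clock 9.85 shift after turn [-12.17   5.61   4.99] turn [0.002 0.    0.001] force [ 0.7  0.9 -0.6] qpos [ 0.2   0.52 -0.59  1.67  0.33  1.05 -0.31] w -2.898446465047834e-05
tip in balance [0.0239 0.1217 0.2319]
wrist top_pull []
wrist side_pull [{'at': [273.4, 212.8], 'p': 0.9}]
[0.0447, 0, 0.184] [344.23143751 363.44574922]
[0.0447, 0.035, 0.194] [346.75239505 338.55811152]
[-0.012, 0.118, 0.155] [273.08413312 216.02109769]
[-0.002, 0.118, 0.155] [285.85648574 216.027001  ]
top top_pull [{'at': [289.5, 173.0], 'p': 0.84}]
top side_pull []
```

View pics/w3.png

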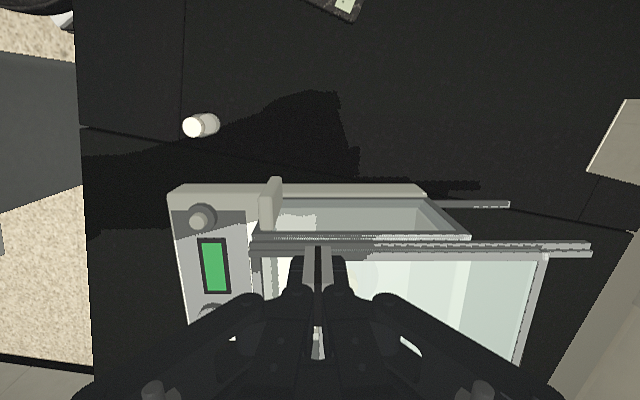

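Emit:
arm_command(deltas=[[[-1, 0.6, 0], [0, 0, 0], 0], [[-2, 1, 0], [0, 0, 0], 0], [[-2.5, 1, 0], [0, 0, 0], 0], [[-2.5, 1, 0], [0, 0, 0], 0], [[-2.2, 1, 0], [0, 0, 0], 0], [[-1.5, 0.7, 0], [0, 0, 0], 0], [[-0.5, 0.3, 0], [0, 0, 0], 0], [[0, 0, 1], [0, 0, 0], 0], [[0, 0, 1], [0, 0, 0], 0], [[0, 0, 1], [0, 0, 0], 0], [[0, 0, 0.5], [0, 0, 0], 0], [[0, 0, 0.5], [0, 0, 0], 0], [[0, 0, 0.3], [0, 0, 0], 0], [[0, 0, 0.3], [0, 0, 0], 0], [[0, 0, 0], [0, 0, 0], 0]])

```text
clock: 11.65
position: [0.6661, -0.041, 0.3565]
tool_rot: [-3.141, 0.0, 1.765]
force: [0.9, -0.0, -0.5]
grip_width: -0.0004
finger_force: 0.0
```

Run:
```python
from h import *
go([-.012+.013,0,.184])
f=bot.grab_frame('scene'); cv2.imwrite('pics/s4.png',cv2.resize(f['frame'][140:300,190:390,::-1],None,fx=3,fy=3))
```

```text
clock 11.65 shift after turn [ 0.04 -7.89 -0.05] turn [-0.     0.     0.001] force [ 0.9 -0.  -0.5] qpos [ 0.31  0.69 -0.54  1.5   0.38  1.06 -0.13] w -0.00035817763369547565
tip in balance [ 0.0799 -0.0004  0.1835]
```

View pics/s4.png

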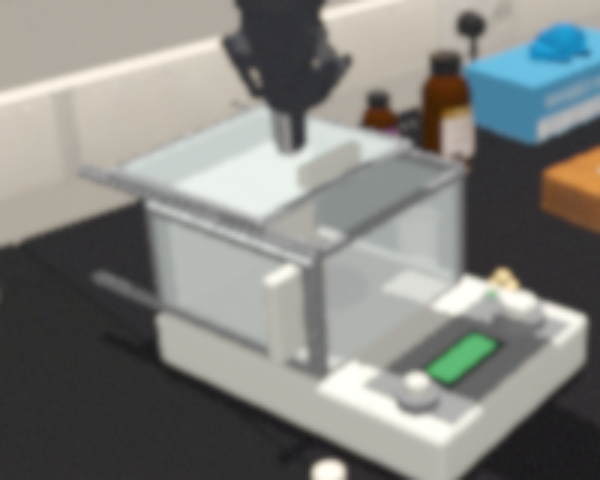

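Emit:
arm_command(deltas=[[[0, -0.4, 0], [0, 0, 0], 0], [[0, -0.5, 0], [0, 0, 0], 0], [[0, -0.5, 0], [0, 0, 0], 0], [[0, -0.5, 0], [0, 0, 0], 0], [[0, -0.5, 0], [0, 0, 0], 0], [[0, -0.5, 0], [0, 0, 0], 0], [[0, -0.5, 0], [0, 0, 0], 0]])

```text
clock: 12.4
position: [0.6324, -0.0476, 0.3568]
tool_rot: [3.141, 0.0, 1.765]
force: [1.6, 0.4, 1.2]
grip_width: 0.0001
finger_force: 0.8
```

Emit:
arm_command(deltas=[[[0, -0.5, 0], [0, 0, 0], 0], [[0, -0.6, 0], [0, 0, 0], 0], [[0, -0.6, 0], [0, 0, 0], 0], [[0, -0.6, 0], [0, 0, 0], 0], [[0, -0.5, 0], [0, 0, 0], 0], [[0, -0.4, 0], [0, 0, 0], 0]])

```text
clock: 13.0
position: [0.6009, -0.0538, 0.3568]
tool_rot: [3.142, 0.0, 1.765]
force: [1.8, -0.3, 0.5]
grip_width: 0.0002
finger_force: 0.9
```

Emit:
arm_command(deltas=[[[0, -0.3, 0], [0, 0, 0], 0], [[0, -0.3, 0], [0, 0, 0], 0], [[0, -0.25, 0], [0, 0, 0], 0], [[0, 0, 0], [0, 0, 0], 0]])

```text
clock: 13.4
position: [0.5928, -0.0555, 0.3567]
tool_rot: [-3.141, 0.0, 1.765]
force: [0.2, -0.3, 0.8]
grip_width: 0.0004
finger_force: 0.1
```

Emit:
arm_command(deltas=[[[0, -0.2, 0], [0, 0, 0], 0], [[0, -0.15, 0], [0, 0, 0], 0], [[0, 0, 0], [0, 0, 0], 0]])

```text
clock: 13.7
position: [0.5896, -0.056, 0.3567]
tool_rot: [3.141, -0.0, 1.765]
force: [3.0, 0.5, -1.0]
grip_width: 0.0001
finger_force: 0.9
```

Emit:
arm_command(deltas=[[[0, -0.1, 0], [0, 0, 0], 0], [[0, 0, 0], [0, 0, 0], 0]])

```text
clock: 13.9
position: [0.589, -0.0561, 0.3569]
tool_rot: [3.14, -0.0, 1.765]
force: [6.5, 0.6, -2.1]
grip_width: -0.0001
finger_force: 2.8
```

Emit:
arm_command(deltas=[[[0, -0.1, 0], [0, 0, 0], 0], [[0, 0, 0], [0, 0, 0], 0]])

```text
clock: 14.1
position: [0.5885, -0.0562, 0.3571]
tool_rot: [3.138, -0.0, 1.765]
force: [12.5, 2.0, -2.2]
grip_width: -0.0003
finger_force: 4.7
```

Emit:
arm_command(deltas=[[[0, 0.3, 0], [0, 0, 0], 0], [[0, 0.7, 0], [0, 0, 0], 0], [[0, 1, 0], [0, 0, 0], 0], [[0, 0.7, 0], [0, 0, 0], 0], [[0, 0, -1], [0, 0, 0], 0], [[0, 0, -2], [0, 0, 0], 0], [[0, 0, -2], [0, 0, 0], 0], [[0, 0, -1.5], [0, 0, 0], 0], [[0, 0, 0], [0, 0, 0], 0]])

```text
clock: 15.0
position: [0.6144, -0.0511, 0.4241]
tool_rot: [3.139, 0.001, 1.765]
force: [0.0, 0.6, -0.6]
grip_width: 0.0003
finger_force: 0.0
```

Run:
```python
from h import *
go([-.108,-.062,.11])
f=bot.grab_frame('scene'); cv2.imwrite('pics/s5.png',cv2.resize(f['frame'][140:300,190:390,::-1],None,fx=3,fy=3))
for b in ([-.012,0,.184],[-.008,0,.184],[-.012,.118,.155]): print(b,cv2.projectPoints(R.from_euler('z',BW).apply(b)+[BX,BY,0],f['rvec'],f['tvec'],f['K'],None)[0].ravel())
for t in('top_pull','side_pull','start_key_top'):print(t,bot.mark_of(t,f)[:2])
```

```text
clock 15.0 shift after turn [ -6.17 -13.52  14.11] turn [0.003 0.001 0.   ] force [ 0.   0.6 -0.6] qpos [ 0.37  0.54 -0.58  1.58  0.32  1.11 -0.09] w 0.00029914266880049634
tip in balance [ 0.0272 -0.0003  0.2511]
[-0.012, 0, 0.184] [316.31837065 199.45386195]
[-0.008, 0, 0.184] [314.99462197 199.05436659]
[-0.012, 0.118, 0.155] [282.83966446 230.09741112]
top_pull [{'at': [316.6, 198.9], 'p': 0.79}]
side_pull [{'at': [279.7, 228.2], 'p': 0.69}]
start_key_top [{'at': [362.3, 238.4], 'p': 0.39}]
```

View pics/s5.png

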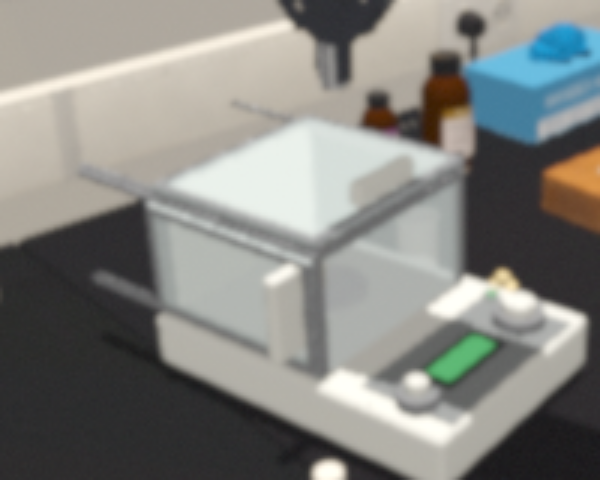

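Emit:
arm_command(deltas=[[[-0.5, -1, 0], [0, 0, 0], 0], [[-0.9, -2, 0], [0, 0, 0], 0], [[-0.9, -2, 0], [0, 0, 0], 0], [[-0.9, -2, 0], [0, 0, 0], 0], [[-0.9, -2, 0], [0, 0, 0], 0], [[-0.9, -2, 0], [0, 0, 0], 0], [[-0.7, -1.5, 0], [0, 0, 0], 0], [[-0.5, -1, 0], [0, 0, 0], 0], [[0, 0, 1], [0, 0, 0], 0], [[0, 0, 2], [0, 0, 0], 0], [[0, 0, 2], [0, 0, 0], 0], [[0, 0, 2], [0, 0, 0], 0], [[0, 0, 2], [0, 0, 0], 0], [[0, 0, 2], [0, 0, 0], 0], [[0, 0, 1.5], [0, 0, 0], 0], [[0, 0, 0.7], [0, 0, 0], 0], [[0, 0, 0], [0, 0, 0], 0]])

```text
clock: 16.9
position: [0.4937, -0.1375, 0.2887]
tool_rot: [-3.14, -0.001, 1.766]
force: [-0.2, 1.0, -0.0]
grip_width: 0.0004
finger_force: 0.0
```

Run:
```python
from h import *
go([-.108,-.062,.078])
f=bot.grab_frame('wrist'); cv2.imwrite('pics/w6.png',f['frame'][:,:,::-1])
o=bot.observe();Q=R.from_euler('xyz',o['tool_rot']);Ti=np.linalg.inv(f['T_tool_cam'])
for b in ([-.108,-.062,.077],[-.108,-.062,.068],[-.108,.078,.077],[-.108,.078,.068]):
  q=f['K']@(Ti@np.r_[Q.inv().apply(R.from_euler('z',BW).apply(b)+[BX,BY,0]-o['position']),1])[:3];print(b,q[:2]/q[2])
for t in('start_key_top','small_key_top'):print(t,bot.mark_of(t,f)[:2])
```

```text
clock 16.9 shift after turn [-0.   -0.02  3.77] turn [-0.001 -0.001  0.001] force [-0.2  1.  -0. ] qpos [ 0.54  0.55 -0.51  1.97  0.4   0.72 -0.03] w 0.0004471697938817452
tip in balance [-0.1078 -0.062   0.1157]
[-0.108, -0.062, 0.077] [318.79699767 230.75733382]
[-0.108, -0.062, 0.068] [318.75028276 225.38046548]
[-0.108, 0.078, 0.077] [319.540564   -17.84595777]
[-0.108, 0.078, 0.068] [319.44166603 -11.59003288]
start_key_top [{'at': [316.4, 233.8], 'p': 0.94}]
small_key_top [{'at': [444.9, 125.0], 'p': 0.59}]
```

View pics/w6.png

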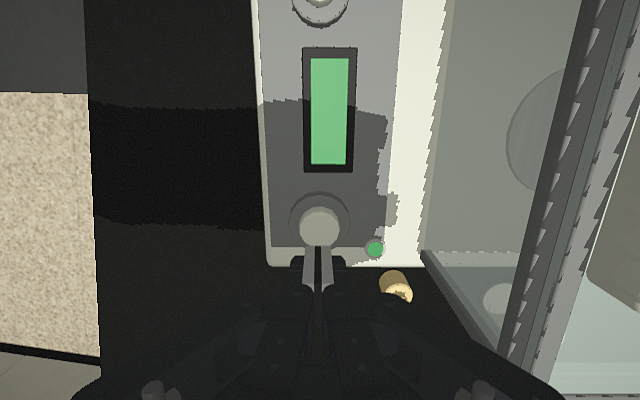

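Emit:
arm_command(deltas=[[[0, 0, 1], [0, 0, 0], 0], [[0, 0, 1], [0, 0, 0], 0], [[0, 0, 0.7], [0, 0, 0], 0], [[0, 0, 0.4], [0, 0, 0], 0], [[0, 0, 0.3], [0, 0, 0], 0], [[0, 0, 0], [0, 0, 0], 0]])

```text
clock: 17.65
position: [0.4936, -0.138, 0.2553]
tool_rot: [-3.141, -0.0, 1.765]
force: [-0.4, 1.2, 0.9]
grip_width: -0.0006
finger_force: 0.0
```

Emit:
arm_command(deltas=[[[0, 0, 0.2], [0, 0, 0], 0], [[0, 0, 0], [0, 0, 0], 0]])

```text
clock: 17.85
position: [0.4936, -0.1381, 0.2537]
tool_rot: [3.141, 0.0, 1.765]
force: [0.1, 0.9, 0.8]
grip_width: -0.0002
finger_force: 0.0
```

Emit:
arm_command(deltas=[[[0, 0, 0.2], [0, 0, 0], 0], [[0, 0, 0], [0, 0, 0], 0]])

```text
clock: 18.05
position: [0.4936, -0.1381, 0.2516]
tool_rot: [-3.142, -0.0, 1.765]
force: [-0.6, 0.1, 0.3]
grip_width: -0.0004
finger_force: 0.0
```

Emit:
arm_command(deltas=[[[0, 0, 0.2], [0, 0, 0], 0], [[0, 0, 0.2], [0, 0, 0], 0], [[0, 0, 0], [0, 0, 0], 0]])

```text
clock: 18.35
position: [0.4937, -0.1381, 0.2476]
tool_rot: [3.141, 0.0, 1.765]
force: [0.4, -0.7, 2.7]
grip_width: 0.0
finger_force: 1.5
```

Emit:
arm_command(deltas=[[[0, 0, 0.2], [0, 0, 0], 0], [[0, 0, 0.1], [0, 0, 0], 0], [[0, 0, 0], [0, 0, 0], 0]])

```text
clock: 18.65
position: [0.4937, -0.1381, 0.2447]
tool_rot: [3.141, 0.0, 1.765]
force: [-0.1, -0.8, 3.5]
grip_width: 0.0002
finger_force: 2.3
```

Emit:
arm_command(deltas=[[[0, 0, 0.2], [0, 0, 0], 0], [[0, 0, 0.1], [0, 0, 0], 0], [[0, 0, 0], [0, 0, 0], 0]])

```text
clock: 18.95
position: [0.4938, -0.1379, 0.2436]
tool_rot: [3.141, 0.002, 1.765]
force: [-13.0, 2.7, 52.5]
grip_width: -0.0001
finger_force: 26.3
```

Emit:
arm_command(deltas=[[[0, 0, -0.3], [0, 0, 0], 0], [[0, 0, -0.5], [0, 0, 0], 0], [[0, 0, -1], [0, 0, 0], 0], [[0, 0, -2], [0, 0, 0], 0], [[0, 0, -2], [0, 0, 0], 0], [[0, 0, -2], [0, 0, 0], 0], [[0, 0, -2], [0, 0, 0], 0], [[0, 0, -2], [0, 0, 0], 0], [[0, 0, -1], [0, 0, 0], 0], [[0, 0, 0], [0, 0, 0], 0], [[0, 0, 0], [0, 0, 0], 0]])

```text
clock: 20.05
position: [0.4934, -0.1382, 0.3692]
tool_rot: [-3.141, -0.0, 1.765]
force: [-0.9, -0.6, -0.3]
grip_width: -0.0004
finger_force: 0.0
```

Run:
```python
from h import *
o=bot.observe();print(o['clock'],np.round(o['force'],1),np.round(o['position'],3))
f=bot.grab_frame('scene')
for t in('top_pull','side_pull','start_key_top','vial_2'):print(t,[m['at'] for m in bot.mark_of(t,f)[:1]])
cv2.imwrite('pics/s7.png',cv2.resize(f['frame'][140:300,190:390,::-1],None,fx=3,fy=3))
```

```text
20.05 [-0.9 -0.6 -0.3] [ 0.493 -0.138  0.369]
top_pull [[314.5, 197.3]]
side_pull [[281.9, 229.3]]
start_key_top [[362.5, 238.6]]
vial_2 [[299.4, 322.1]]
```

View pics/s7.png

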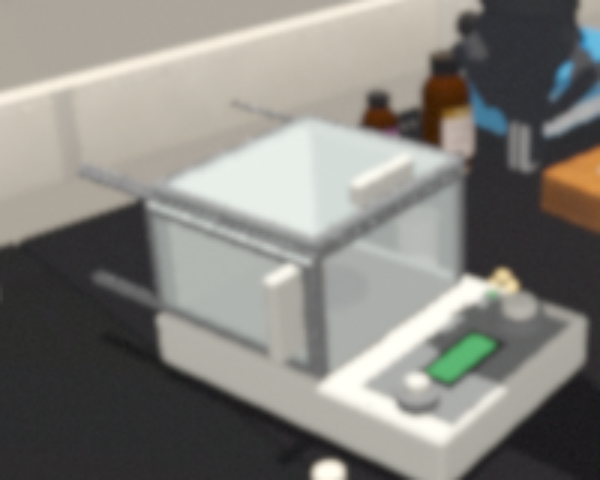

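The picture shows the top panel and side door shut, both keys up, and the gripper clear of everything. I'm handing the job in.

```bash
python3 -c "
from h import *
print(bot.job_done())"
```

```text
the job is handed in; nothing more can be done
None
```

I slid the side door and top panel shut by pushing on their pulls, pressed the large key to its stop and released it, and handed the job in at about 20 s; the final picture shows both shut and the keys up, but the hand-in gave no verdict.

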